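# Set out the pink highlighter as a tester

## Robot

A 6-joint arm with a two-finger parallel gripper is mounted at the origin on a cart in front of the work surface, level with it; the furniture and walls round the work are solid. World frame = base frame: x ahead of the robot, y to its left, z up, the work surface at z = 0. Lengths are in m, angles in degrees, forces in N, time in s.
With the tool pointing down it reaches from about 0.4 to 0.825 m from the base axis. Payload 7 kg.
Tool frame: the origin (TCP) lies between the finger pads; the fingertips stand 14 mm ahead of it and the grasp point (between the pads) lies 5 mm behind it; z points along the fingers, y is the line along which they close (so a half turn about z gives the same grasp; the last joint's range is limited). The gripper opens to 88 mm and grips with 3 to 60 N. Pads are 19 mm wide; open, the fingers measure 130 mm over their backs; the gripper's body (78 mm by 193 mm) begins 47 mm behind the grasp point.
Start: joints at [-47.378, 20.546, 0.682, 0, -70.136, -16.507], TCP at [0.297, -0.606, 0.209] pointing down, gripper open.
Joint ranges: [-176.03, 176.03], [-82.01, 121.73], [-58.28, 71.71], [-173.87, 95.51], [-174.79, -0.11], [-173.66, 173.66]. Speed limits (degrees/s): [136.94, 136.94, 172.46, 180, 180, 180].

## Interface

Orientations are given as [roll, pitch, yaw] about the fixed x, y, z axes, in that order (R = Rz(yaw) Ry(pitch) Rx(roll)).
In Python, from plant import status, cams, job gives the robot as it stands. The module is installed in compiled form; this text tells all that it offers.
- The arm moves only by the tool step_arm, never from a script. Its arguments are lists of equal length, an entry for each row: "xyz": the shift along the tool's x, y, z each as a share of 20 cm, from -1 to 1, a list of three; "yaw": the turn about the tool's z as a share of 360 degrees, from -1 to 1; "claw": the closure, from -1 (fully open) to 1 (shut). A call has 1 to 20 rows; each row is the pose to reach, as a shift and turn from the pose commanded when the call began, along the tool's axes at that moment, turning the shorter way round; what a row does not reach only later rows make up. A row lasts 1/12 s, in which the tool goes at most 41.7 mm and 7.16 degrees, less where a joint would pass 70% of its speed; a pose out of reach is approached as far as the arm can. A call with a number of a shift or a turn outside -1 to 1 is refused whole. A call with a gripper value outside its range is refused whole. The fingers move at their own pace and stop on an object; "grip_force" is the grip in N (left out, the last holds). Time passes only in rows, so rows that repeat a pose let the fingers close. It gives the time, the measured TCP pose, the force, the opening and the grip force at its end, in the units of the state.
- status.get_state(): the state, without advancing time (a new reading comes with each control period).
- cams.capture(name): name is "scene" or "top"; returns (picture, depth): 480x640x3 uint8, blue, green, red; 480x640 float32, m along the optical axis (not along the pixel's ray), 0 where there is no reading.
- cams.calibration(name): a dict with "mtx" (3x3 intrinsics, pixels), "camera_from_world" (4x4, takes a point from world to camera coordinates). Camera axes: x right, y down, z forward; pixel columns grow to the right and rows downward; lengths in m; the calibration is good to about 2 mm. A picture is of the moment at which its call begins. calibration takes no time and is no camera call.
- job.close_job(): hands the job in; it is judged then, once.
The state is a dict: "time_s": time; "joints": joint angles; "qd": joint speeds; "joint_torque": joint torques, N m; "tcp_pos": TCP position; "eef_rot": TCP orientation; "contact_force": force on the tool from outside, world axes, zero at the start; "moment": the same for the moment, N m; "gripper_width": finger opening in m; "gripper_force": force on a finger pad.
Only numpy, scipy, OpenCV 4.12 (cv2) and the standard library are available. Lean on these libraries where they do the work, as an engineer would, in place of code of your own. Each camera call takes 0.05 s, during which the arm holds its last target. There are 200 camera calls.

## Task

Pull the pink highlighter up out of the wooden display stand and stand it in the empty blue cup, same end down, so that customers can try it; it may lean against the cup's rim. Leave the two yellow highlighters in the stand.

Things in the scene. Friction and masses are not known exactly. Their poses are not given: they have to be found in the camera images.
- pink_mid (a point): Centre of the loose pink highlighter, a flat pen 122 mm long, 25 mm wide, 18 mm thick, about 20 g, standing upright in one of the three wells of the wooden stand. It sticks out 72 mm; its top is 142 mm above the counter. Axes: y along the pen, up at the start; x across its 25 mm width, square to the row of wells (nothing stands beside it that way); z through its 18 mm thickness, along the row.
- yellow_a_mid (a point): Centre of a yellow highlighter, same size and axes, in another well; it stays there. The light wooden stand is fixed to the counter: block 62 x 166 mm, top 70 mm above the counter, on a black foot 78 x 182 mm. Its wells are 52 mm apart in a row, 50 mm deep, floors 20 mm above the counter, 2 to 4 mm wider than a pen; only friction holds the pens.
- yellow_b_mid (a point): Centre of the other yellow highlighter, likewise in the stand, so its top too is 142 mm above the counter: a pen carried sideways over it must be lifted clear. It stays there.
- cup_floor (a point): Centre of the inner floor of the empty round blue cup, fixed to the counter; z up. Inner diameter 60 mm, outer 68 mm, wall 4 mm; the inner floor is 6 mm above the counter, the rim 69 mm above this point (75 mm above the counter).
Mind the look-alikes: they are no part of the job. What is shaped like the part that bears pink_mid but red is not meant.

How it is judged (in metres and radians):
On the way:
1. the pink highlighter is pulled clear above the stand (height (world z) of pink_mid above 0.135 m), for 0.1 s.
At the end, for the whole second after the job is handed in: The pink highlighter stands or leans in the blue cup, same end down: its centre is within 30 mm of the cup's axis and 35 to 68 mm above the cup's floor, it leans less than 45 degrees, is released and at rest; both yellow highlighters are in their wells, within 15 mm of where they were (horizontal distance between pink_mid and cup_floor below 0.03 m and z of pink_mid in the frame of cup_floor between 0.035 and 0.068 m and angle between pink_mid's own y axis and vertical below 0.8 rad and linear speed of pink below 0.03 m/s and distance of each of yellow_a_mid, yellow_b_mid from where it was at the start of the episode below 0.015 m); the robot touches nothing.
It fails at once if a yellow highlighter is pulled up out of its well (distance of any of yellow_a_mid, yellow_b_mid from where it was at the start of the episode above 0.04 m).
It also fails if it takes over 40 s, if anything falls off the work surface, if the arm or the gripper's body presses on something with over 40 N, if the wrist force passes 120 N, or if a joint passes its speed limit or range.

## Working session

There is one attempt and no reset: what is moved stays moved. The work goes in short steps, Python scripts to look and compute and a tool call to move; the robot and the scene stay as the last step left them, time stands still between calls to the robot, and variables do not carry over. Pictures are saved under pics/ and viewed, at most 10 in all, crops included, and the job is handed in when it is done.

Besides the shell and the picture viewer there is one more tool, called as a command line: name --pt "numbers of a row" for each row, then --argument value for the rest. step_arm: Moves the arm, as the interface text tells. Shift numbers are shares of 20 cm and turn numbers shares of 360 degrees, none past 1 either way. Its arguments: {"type":"object","properties":{"xyz":{"type":"array"},"yaw":{"type":"array"},"claw":{"type":"array"},"grip_force":{"type":"number"}},"required":["xyz","yaw","claw"]}

```bash
mkdir -p pics
python3 - <<'E'
from plant import status, cams
import cv2, numpy as np
for n in("scene","top"):
    p,d=cams.capture(n); cv2.imwrite(f"pics/{n}0.png",p); np.savez(f"{n}0.npz",p=p,d=d,**cams.calibration(n))
s=status.get_state(); print(s["tcp_pos"],s["eef_rot"],s["gripper_width"],s["time_s"])
E
```

```text
[ 0.29687559 -0.60569521  0.20832201] [ 1.79914588e+02 -8.53585724e-03 -1.53894008e+02] 0.08786622469916881 0.1
```

View pics/scene0.png

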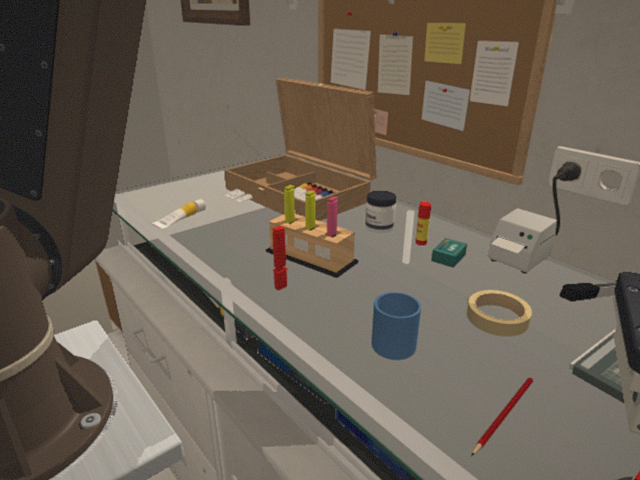

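View pics/top0.png

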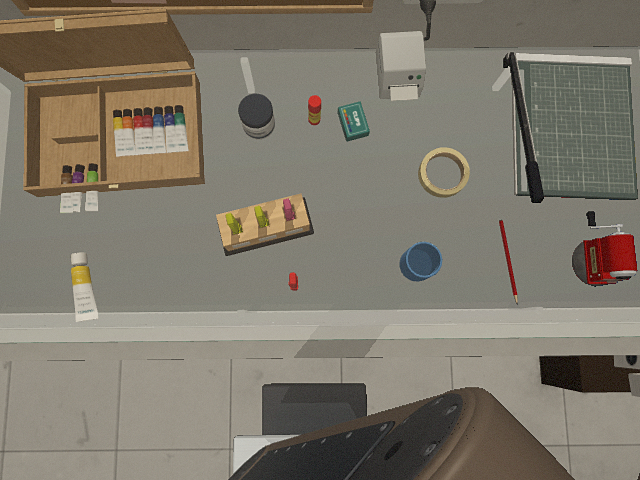

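The top view shows the stand around (265,225), the pink pen's top at (289,209), the yellows at (234,223) and (262,215), the blue cup at (421,261) and the red look-alike at (293,281). The scene view also shows a glass rail along the counter's front edge. Next I'll measure these.

```bash
cat > h.py <<'E'
import numpy as np, cv2
def world(p,d,mtx,camera_from_world):
    v,u=np.mgrid[:480,:640]
    c=np.stack([(u-mtx[0,2])/mtx[0,0]*d,(v-mtx[1,2])/mtx[1,1]*d,d,np.ones_like(d)],-1)
    w=c@np.linalg.inv(camera_from_world).T
    w[d==0]=np.nan
    return w[...,:3]
E
python3 - <<'E'
import numpy as np, cv2; from h import *
np.set_printoptions(precision=4,suppress=True)
for n in("top","scene"):
    z=np.load(n+"0.npz"); W=world(**z); hsv=cv2.cvtColor(z["p"],cv2.COLOR_BGR2HSV).astype(int); H,S,V=np.moveaxis(hsv,-1,0)
    print(n)
    for nm,m in dict(pink=(H>155)&(H<175)&(S>90),yel=(H>24)&(H<40)&(S>120),blue=(H>98)&(H<115)&(S>90)).items():
        m=(m&(V>40)).astype(np.uint8); k,l,st,c=cv2.connectedComponentsWithStats(m)
        for i in range(1,k):
            if st[i,4]<40: continue
            w=W[l==i]; w=w[~np.isnan(w[:,2])]
            if not len(w) or w[:,2].max()<.03: continue
            t=w[w[:,2]>np.percentile(w[:,2],98)-(.012 if nm!="blue" else .006)]
            print(nm,c[i],st[i,4],"zmax",np.percentile(w[:,2],98),"top mean",t.mean(0),"min",t.min(0),"max",t.max(0), "pcamean",w.mean(0))
    # block top
    m=(H>8)&(H<22)&(S>60)&(abs(W[...,2]-.07)<.006)&(W[...,0]<.8)
    if n=="top":
        k,l,st,c=cv2.connectedComponentsWithStats(m.astype(np.uint8)); 
        i=l[225:226,215:312]; b=1+np.argmax(st[1:,4]); w=W[l==b]
        print("block",c[b],st[b],cv2.minAreaRect(w[:,:2].astype(np.float32)),w.mean(0))
        m=(W[...,0]<.42)&(W[...,2]>.02); v,u=np.where(m); sel=(v<345)
        print("rail rows:",[ (vv,W[vv,330].round(3),W[vv,450].round(3)) for vv in range(300,340,5)])
        print("camera", -z["camera_from_world"][:3,:3].T@z["camera_from_world"][:3,3])
E
```

```text
top
pink [287.1273 204.5455] 55 zmax 0.14399699954925135 top mean [0.5665 0.051  0.1404] min [0.5573 0.0444 0.1325] max [0.5763 0.0567 0.1441] pcamean [0.5663 0.051  0.1377]
yel [260.7816 216.7529] 174 zmax 0.14338517961624356 top mean [0.5532 0.1014 0.1402] min [0.5434 0.0948 0.1322] max [0.5639 0.109  0.1438] pcamean [0.5505 0.0995 0.1102]
yel [233.1458 223.6146] 192 zmax 0.14336126406065097 top mean [0.5408 0.1515 0.1396] min [0.531  0.1445 0.1321] max [0.5522 0.1584 0.1458] pcamean [0.5384 0.1492 0.1095]
blue [421.2483 261.075 ] 600 zmax 0.07685448304376019 top mean [ 0.475  -0.1977  0.0744] min [ 0.4421 -0.2313  0.071 ] max [ 0.508  -0.165   0.0787] pcamean [ 0.477  -0.2018  0.0377]
block [262.6269 220.2245] [ 216  193   94   54 2214] ((0.5553722977638245, 0.10059752315282822), (0.06376630067825317, 0.16606953740119934), 14.101448059082031) [0.553  0.0996 0.0691]
rail rows: [(300, array([ 0.406, -0.027,  0.001]), array([ 0.404, -0.262,  0.002])), (305, array([ 0.397, -0.027, -0.001]), array([ 0.395, -0.263, -0.001])), (310, array([ 0.387, -0.027,  0.004]), array([ 0.385, -0.262,
[... 407 characters left out ...]
scene
pink [331.8727 216.0655] 275 zmax 0.14236375163845041 top mean [0.5643 0.0469 0.1376] min [0.5552 0.0407 0.1317] max [0.5759 0.0547 0.1437] pcamean [0.5634 0.0456 0.1079]
yel [288.9775 203.1324] 355 zmax 0.14252761812917866 top mean [0.5389 0.1481 0.1378] min [0.5296 0.1435 0.1307] max [0.5524 0.1567 0.143 ] pcamean [0.5425 0.1526 0.1063]
yel [309.961  209.7242] 359 zmax 0.14233064060496478 top mean [0.5519 0.097  0.1375] min [0.5422 0.0914 0.1306] max [0.5636 0.1042 0.1431] pcamean [0.5549 0.1008 0.1052]
blue [395.535  325.0237] 2443 zmax 0.07556119338069955 top mean [ 0.4727 -0.203   0.0735] min [ 0.4401 -0.234   0.0696] max [ 0.507  -0.1655  0.077 ] pcamean [ 0.467  -0.2074  0.0473]
```

```bash
cat >> h.py <<'E'
from scipy.spatial.transform import Rotation as Ro
def shift(target,yaw):
    from plant import status
    s=status.get_state(); R=Ro.from_euler("xyz",s["eef_rot"],degrees=True)
    dy=(yaw-s["eef_rot"][2]+180)%360-180
    print("t",s["time_s"],"pos",s["tcp_pos"],"rot",s["eef_rot"],"xyz share",(R.inv().apply(np.array(target)-s["tcp_pos"])/.2).round(4),"yaw share",-dy/360,"w",s["gripper_width"],s["contact_force"])
E
python3 - <<'E'
from h import *
z=np.load("scene0.npz"); W=world(**z)
cv2.imwrite("pics/crop.png",cv2.resize(z["p"][190:440,100:400],None,fx=2.4,fy=2.4,interpolation=cv2.INTER_CUBIC))
for u in (160,228,300,360): print(u,[(v,W[v,u].round(3).tolist()) for v in range(int(207+.62*(u-115))-20,int(207+.62*(u-115))+50,8)])
shift([.566,.0505,.208],-75.8)
E
```

```text
160 [(214, [0.41, 0.511, -0.0]), (222, [0.387, 0.457, 0.003]), (230, [0.372, 0.422, -0.0]), (238, [0.354, 0.379, 0.001]), (246, [0.339, 0.344, 0.0]), (254, [0.435, 0.63, -0.169]), (262, [0.417, 0.589, -0.171]), (270, [0.399, 0.546, -0.171]), (278, [0.378, 0.494, -0.163])]
228 [(257, [0.423, 0.204, 0.003]), (265, [0.409, 0.18, -0.0]), (273, [0.392, 0.151, 0.001]), (281, [0.377, 0.124, 0.001]), (289, [0.364, 0.102, -0.001]), (297, [0.349, 0.076, 0.001]), (305, [0.337, 0.056, 0.0]), (313, [0.33, 0.044, -0.007]), (321, [0.377, 0.141, -0.1])]
300 [(301, [0.44, -0.014, 0.001]), (309, [0.426, -0.032, -0.0]), (317, [0.413, -0.049, -0.001]), (325, [0.396, -0.07, 0.002]), (333, [0.385, -0.085, 0.0]), (341, [0.373, -0.101, 0.0]), (349, [0.361, -0.117, 0.001]), (357, [0.351, -0.13, -0.0]), (365, [0.34, -0.143, -0.001])]
360 [(338, [0.449, -0.154, 0.0]), (346, [0.435, -0.169, 0.001]), (354, [0.424, -0.181, -0.001]), (362, [0.411, -0.194, -0.0]), (370, [0.4, -0.206, -0.001]), (378, [0.388, -0.218, 0.0]), (386, [0.377, -0.229, -0.0]), (394, [0.365, -0.241, 0.002]), (402, [0.356, -0.25, 0.0])]
t 0.1 pos [ 0.29687559 -0.60569521  0.20832201] rot [ 1.79914588e+02 -8.53585724e-03 -1.53894008e+02] xyz share [-2.6521  2.3541  0.0047] yaw share -0.2169277997885391 w 0.08786622469916881 [-0.10584148  0.40929192  0.54661836]
```

View pics/crop.png

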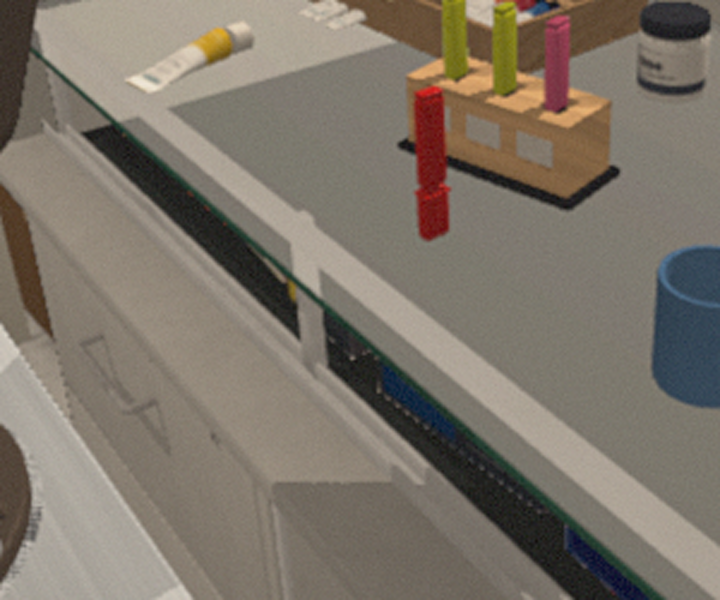

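The crop shows the glass belongs to the display case front at counter level (z≈0), so nothing sticks up there. Positions agree with the stated sizes: 142 mm pen tops, 52 mm pitch, 75 mm cup rim. Moving over the pink pen.

step_arm --pt "-1 0.888 -0.05" --pt "-1 0.888 -0.05" --pt "-1 0.888 -0.05" --pt "-1 0.888 -0.05" --pt "-1 0.888 -0.05" --pt "-1 0.888 -0.05" --pt "-1 0.888 -0.05" --pt "-1 0.888 -0.05" --yaw '[0, 0, 0, 0, 0, 0, 0, 0]' --claw '[-1, -1, -1, -1, -1, -1, -1, -1]' --grip_force 20

```text
time_s: 0.77
tcp_pos: [0.3997, -0.3555, 0.2196]
eef_rot: [-180.0, 0.1, -153.7]
contact_force: [-0.3, -0.7, 0.1]
gripper_width: 0.0875
gripper_force: 0.0
```

step_arm --pt "-1 0.888 0" --pt "-1 0.888 0" --pt "-1 0.888 0" --pt "-1 0.888 0" --pt "-1 0.888 0" --pt "-1 0.888 0" --pt "-1 0.888 0" --pt "-1 0.888 0" --pt "-1 0.888 0" --pt "-1 0.888 0" --pt "-1 0.888 0" --pt "-1 0.888 0" --yaw '[-0.217, -0.217, -0.217, -0.217, -0.217, -0.217, -0.217, -0.217, -0.217, -0.217, -0.217, -0.217]' --claw '[-1, -1, -1, -1, -1, -1, -1, -1, -1, -1, -1, -1]'

```text
time_s: 1.77
tcp_pos: [0.4998, -0.1113, 0.2188]
eef_rot: [180.0, 0.0, -75.5]
contact_force: [-0.3, 0.1, 0.8]
gripper_width: 0.0876
gripper_force: 0.0
```

```bash
python3 -c "
from h import *
shift([.566,.0505,.208],-75.8)"
```

```text
t 1.7667 pos [ 0.49976717 -0.1113015   0.21880259] rot [ 1.79958634e+02  7.69592284e-03 -7.54715719e+01] xyz share [-0.7001 -0.5236  0.0537] yaw share 0.0009123004050238138 w 0.08758196953230339 [-0.25758546  0.05352438  0.80018653]
```

step_arm --pt "-0.7 -0.524 0.05" --pt "-0.7 -0.524 0.05" --pt "-0.7 -0.524 0.05" --pt "-0.7 -0.524 0.05" --pt "-0.7 -0.524 0.05" --pt "-0.7 -0.524 0.05" --pt "-0.7 -0.524 0.05" --pt "-0.7 -0.524 0.05" --pt "-0.7 -0.524 0.05" --yaw '[0.001, 0.001, 0.001, 0.001, 0.001, 0.001, 0.001, 0.001, 0.001]' --claw '[-1, -1, -1, -1, -1, -1, -1, -1, -1]'

```text
time_s: 2.52
tcp_pos: [0.5668, 0.0494, 0.2093]
eef_rot: [180.0, -0.0, -76.3]
contact_force: [-0.0, -0.1, -0.5]
gripper_width: 0.0875
gripper_force: 0.0
```

```bash
python3 -c "
from h import *
shift([.566,.0505,.113],-75.8)"
```

```text
t 2.5167 pos [0.5667593  0.04938412 0.20927099] rot [ 1.79997855e+02 -1.27061051e-03 -7.62582469e+01] xyz share [-0.0063  0.0023  0.4814] yaw share -0.0012729080551453522 w 0.08748986972091881 [-0.00271865 -0.05902946 -0.46915186]
```

step_arm --pt "-0.005 0.002 0.1" --pt "-0.005 0.002 0.2" --pt "-0.005 0.002 0.3" --pt "-0.005 0.002 0.4" --pt "-0.005 0.002 0.48" --pt "-0.005 0.002 0.48" --pt "-0.005 0.002 0.48" --yaw '[0, 0, 0, 0, 0, 0, 0]' --claw '[-1, -1, -1, -1, -1, -1, -1]'

```text
time_s: 3.1
tcp_pos: [0.566, 0.0502, 0.1131]
eef_rot: [179.9, -0.0, -76.2]
contact_force: [-0.1, -0.0, 0.9]
gripper_width: 0.0878
gripper_force: 0.0
```

Run:
```python
from h import *
from plant import cams
shift([.566,.0505,.113],-75.8)
a,_=cams.capture("top"); b,_=cams.capture("scene")
r=lambda x:cv2.resize(x,(400,400),interpolation=cv2.INTER_CUBIC)
cv2.imwrite("pics/pre.png",np.hstack([r(a[150:270,210:330]),r(b[150:290,260:400])]))
```

```text
t 3.1 pos [0.5659867  0.05019596 0.11311907] rot [ 1.79925634e+02 -2.54811806e-02 -7.62140863e+01] xyz share [-0.0015 -0.0004  0.0006] yaw share -0.0011502398159379367 w 0.08776078843872503 [-0.11714724 -0.040277    0.90248606]
```

View pics/pre.png

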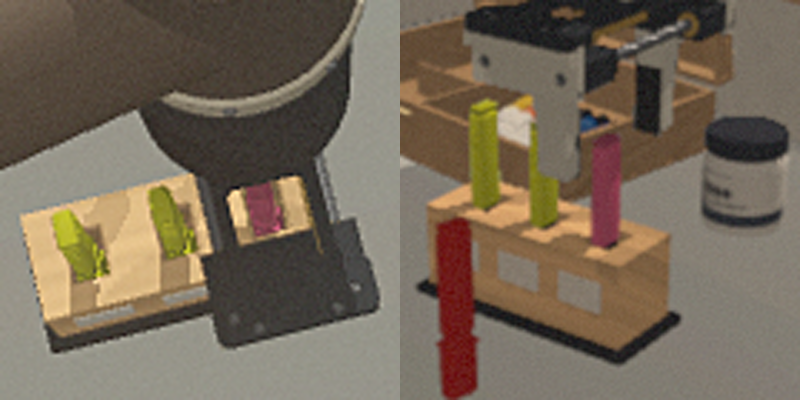

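Both fingers straddle the pink pen: near finger at (560,150), far finger at (650,90), pen at (605,190) in the right half, and neither touches the yellows. Closing.

step_arm --pt "0 0 0" --pt "0 0 0" --pt "0 0 0" --pt "0 0 0" --pt "0 0 0" --pt "0 0 0" --pt "0 0 0" --pt "0 0 0" --pt "0 0 0" --pt "0 0 0" --pt "0 0 0" --pt "0 0 0" --yaw '[0, 0, 0, 0, 0, 0, 0, 0, 0, 0, 0, 0]' --claw '[1, 1, 1, 1, 1, 1, 1, 1, 1, 1, 1, 1]' --grip_force 20

```text
time_s: 4.2
tcp_pos: [0.5664, 0.0513, 0.1131]
eef_rot: [180.0, 0.0, -76.1]
contact_force: [-1.2, -0.4, 0.0]
gripper_width: 0.0247
gripper_force: 20.0
```

step_arm --pt "0 0 -0.05" --pt "0 0 -0.1" --pt "0 0 -0.15" --pt "0 0 -0.2" --pt "0 0 -0.25" --pt "0 0 -0.3" --pt "0 0 -0.4" --pt "0 0 -0.5" --pt "0 0 -0.5" --pt "0 0 -0.5" --pt "0 0 -0.5" --yaw '[0, 0, 0, 0, 0, 0, 0, 0, 0, 0, 0]' --claw '[1, 1, 1, 1, 1, 1, 1, 1, 1, 1, 1]'

```text
time_s: 5.12
tcp_pos: [0.5661, 0.0513, 0.2133]
eef_rot: [-180.0, 0.0, -76.1]
contact_force: [-0.1, -0.8, -1.0]
gripper_width: 0.0248
gripper_force: 20.0
```

Run:
```python
from h import *
from plant import cams
p,d=cams.capture("scene"); W=world(p,d,**cams.calibration("scene"))
cv2.imwrite("pics/lift.png",cv2.resize(p[80:320,220:460],(600,600)))
H,S,V=np.moveaxis(cv2.cvtColor(p,cv2.COLOR_BGR2HSV).astype(int),-1,0)
m=cv2.morphologyEx(((H>155)&(H<175)&(S>90)&(V>40)&(W[...,2]>.08)).astype(np.uint8),cv2.MORPH_OPEN,np.ones((2,2)))
w=W[m>0]; print(len(w),np.nanmin(w,0),np.nanmax(w,0),np.nanmean(w,0))
# cup circle fit from both views' rims
for n in("top","scene"):
    z=np.load(n+"0.npz"); W=world(**z); H,S,V=np.moveaxis(cv2.cvtColor(z["p"],cv2.COLOR_BGR2HSV).astype(int),-1,0)
    m=(H>98)&(H<115)&(S>90)&(abs(W[...,2]-.075)<.003)&(W[...,0]<.6); q=W[m][:,:2]
    A=np.c_[2*q,np.ones(len(q))]; s=np.linalg.lstsq(A,(q**2).sum(1),rcond=None)[0]; print(n,len(q),s[:2],np.sqrt(s[2]+s[0]**2+s[1]**2))
shift([.474,-.2,.213],-75.8)
```

```text
283 [0.55357928 0.03952383 0.01623668] [0.8690065  0.37024449 0.23521811] [0.59081206 0.07260343 0.17662893]
top 182 [ 0.47560956 -0.19842392] 0.031543610078042295
scene 302 [ 0.47402229 -0.20046793] 0.03156167070975458
t 5.1667 pos [0.56593379 0.05118562 0.21276814] rot [ 1.79950558e+02  1.16375084e-02 -7.61330337e+01] xyz share [ 1.1092e+00  7.4730e-01 -7.0000e-04] yaw share -0.0009250936159825566 w 0.024955153816795535 [ 0.15889559 -0.79952465 -1.26797793]
```

View pics/lift.png

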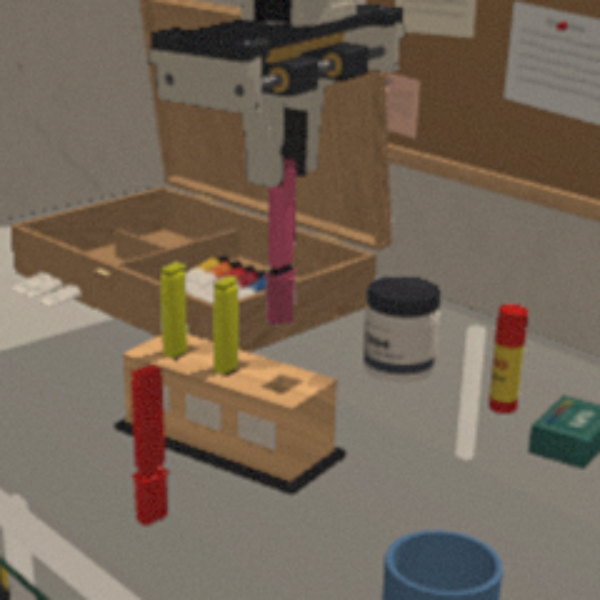

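The pink pen hangs upright and clear of the stand, its lower end at about (280,320), and both yellows are still in their wells. Carrying it to the cup.

step_arm --pt "0.12 0.08 0" --pt "0.3 0.2 0" --pt "0.5 0.337 0" --pt "0.7 0.472 0" --pt "0.85 0.573 0" --pt "0.95 0.64 0" --pt "1 0.674 0" --pt "1 0.674 0" --yaw '[0, 0, 0, 0, 0, 0, 0, 0]' --claw '[1, 1, 1, 1, 1, 1, 1, 1]'

```text
time_s: 5.83
tcp_pos: [0.4818, -0.1775, 0.2125]
eef_rot: [179.9, 0.0, -76.3]
contact_force: [-0.2, 0.1, -0.8]
gripper_width: 0.0244
gripper_force: 20.0
```

```bash
python3 -c "
from h import *
shift([.4748,-.1995,.213],-76)"
```

```text
t 5.8333 pos [ 0.481813   -0.17747576  0.21249231] rot [ 1.79904446e+02  1.94157902e-02 -7.63133605e+01] xyz share [ 0.0987  0.0601 -0.0025] yaw share -0.0008704457960973855 w 0.024356030262584826 [-0.22901738  0.05595492 -0.77254359]
```

step_arm --pt "0.05 0.03 0" --pt "0.099 0.06 0" --pt "0.099 0.06 0" --pt "0.099 0.06 0" --pt "0.099 0.06 0" --yaw '[0, 0, 0, 0, 0]' --claw '[1, 1, 1, 1, 1]'

```text
time_s: 6.25
tcp_pos: [0.4768, -0.197, 0.213]
eef_rot: [180.0, 0.0, -76.1]
contact_force: [-0.1, -0.1, 1.0]
gripper_width: 0.0251
gripper_force: 20.0
```

Run:
```python
from h import *
from plant import cams
shift([.4748,-.1995,.1015],-76)
b,_=cams.capture("scene"); a,_=cams.capture("top")
r=lambda x:cv2.resize(x,(400,500),interpolation=cv2.INTER_CUBIC)
cv2.imwrite("pics/over.png",np.hstack([r(a[200:325,370:470]),r(b[170:370,315:475])]))
```

```text
t 6.25 pos [ 0.47679151 -0.19700326  0.21297091] rot [ 1.79982903e+02  7.87128042e-03 -7.61061246e+01] xyz share [0.0098 0.0125 0.5574] yaw share -0.00029479043254162384 w 0.025062230376339503 [-0.0779287  -0.07017971  0.99075446]
```

View pics/over.png

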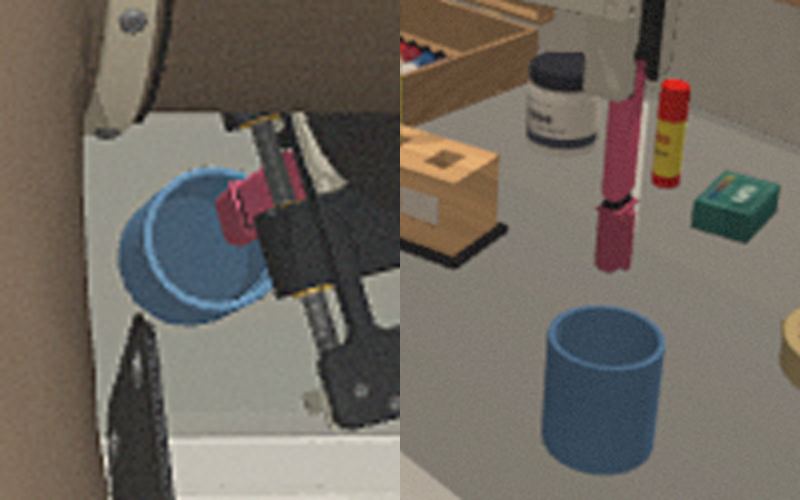

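The pen hangs upright over the cup, bottom end at (615,265) in the right half, with the rim centred at (605,335). Lowering it with a small centring correction.

step_arm --pt "0.01 0.012 0.05" --pt "0.01 0.012 0.15" --pt "0.01 0.012 0.25" --pt "0.01 0.012 0.35" --pt "0.01 0.012 0.42" --pt "0.01 0.012 0.48" --pt "0.01 0.012 0.52" --pt "0.01 0.012 0.555" --pt "0.01 0.012 0.555" --pt "0.01 0.012 0.555" --yaw '[0, 0, 0, 0, 0, 0, 0, 0, 0, 0]' --claw '[1, 1, 1, 1, 1, 1, 1, 1, 1, 1]'

```text
time_s: 7.18
tcp_pos: [0.4748, -0.1998, 0.1021]
eef_rot: [180.0, -0.0, -76.1]
contact_force: [0.1, -0.1, 0.4]
gripper_width: 0.0248
gripper_force: 20.0
```

step_arm --pt "0 0 0.01" --pt "0 0 0.01" --pt "0 0 0.01" --pt "0 0 0.01" --pt "0 0 0.01" --pt "0 0 0.01" --pt "0 0 0.01" --pt "0 0 0.01" --pt "0 0 0.01" --pt "0 0 0.01" --pt "0 0 0.01" --pt "0 0 0.01" --pt "0 0 0.01" --pt "0 0 0.01" --yaw '[0, 0, 0, 0, 0, 0, 0, 0, 0, 0, 0, 0, 0, 0]' --claw '[1, 1, 0.3, 0.2, 0, -0.2, -0.4, -0.6, -0.8, -1, -1, -1, -1, -1]'

```text
time_s: 8.35
tcp_pos: [0.4748, -0.1998, 0.1001]
eef_rot: [180.0, 0.0, -76.1]
contact_force: [1.0, -0.0, -1.0]
gripper_width: 0.0872
gripper_force: 0.0
```

step_arm --pt "0 0 -0.05" --pt "0 0 -0.15" --pt "0 0 -0.3" --pt "0 0 -0.45" --pt "0 0 -0.6" --pt "0 0 -0.7" --pt "0 0 -0.7" --pt "0 0 -0.7" --pt "0 0 -0.7" --pt "0 0 -0.7" --yaw '[0, 0, 0, 0, 0, 0, 0, 0, 0, 0]' --claw '[-1, -1, -1, -1, -1, -1, -1, -1, -1, -1]'

```text
time_s: 9.18
tcp_pos: [0.4741, -0.1997, 0.2393]
eef_rot: [179.9, 0.0, -76.1]
contact_force: [0.0, -0.2, -1.2]
gripper_width: 0.0879
gripper_force: 0.0
```

Run:
```python
from h import *
from plant import cams
b,_=cams.capture("scene")
shift([.4748,-.1995,.1015],-76)
cv2.imwrite("pics/end.png",cv2.resize(b[150:390,230:490],(650,600)))
```

```text
t 9.2333 pos [ 0.47412303 -0.19973832  0.23923405] rot [ 1.79897892e+02  3.90039774e-02 -7.61293993e+01] xyz share [ 1.000e-04 -4.800e-03  6.887e-01] yaw share -0.0003594423955446599 w 0.08772453748622748 [-0.17174164 -0.6188921  -0.4711078 ]
```

View pics/end.png

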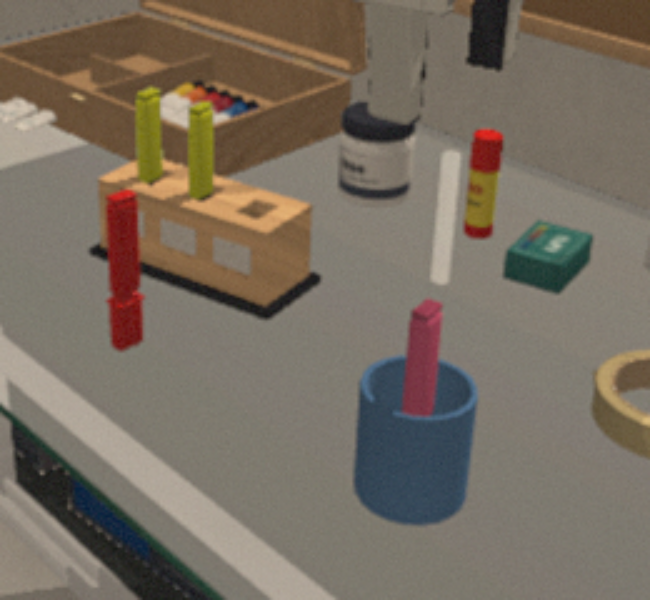

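The pink pen stands nearly upright in the cup, its top at (427,305), released with the gripper clear above. Both yellows are in the stand at (148,135) and (200,150). Handing in.

```bash
python3 -c "
from plant import job
print(job.close_job())"
```

```text
the job is handed in; nothing more can be done
None
```

The pink highlighter is standing nearly upright in the blue cup, same end down and released, both yellow highlighters are still in the stand, and the job is handed in (no verdict was returned).

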